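Pull-test the glued knob of a bentwood lid

ROBOT

A 6-joint arm with a two-finger parallel gripper is mounted at the origin on the work surface. World frame = base frame: x ahead of the robot, y to its left, z up, the work surface at z = 0. Lengths are in m, angles in rad, forces in N, time in s.
With the tool pointing down it reaches from about 0.35 to 0.925 m from the base axis. Payload 6.4 kg.
Tool frame: the origin (TCP) lies on the mounting face of the last link; the fingertips stand 199 mm ahead of it and the grasp point (between the pads) lies 180 mm ahead of it; z points along the fingers, y is the direction in which the jaws open and shut (so a half turn about z gives the same grasp; the last joint's range is limited). The gripper opens to 94 mm and grips with 3 to 60 N. Pads are 16 mm wide; open, the fingers measure 119 mm over their backs; the gripper's body (75 mm by 177 mm) begins 78 mm behind the grasp point.
Start: joints at [-1.37, 0.245, 1.558, -0, 1.339, -0.174], TCP at [0.238, -0.605, 0.405] pointing down, gripper open.
Joint ranges: [-3.13, 3.13], [-1.02, 2.26], [0.13, 2.54], [-0.95, 4.09], [0.21, 2.88], [-2.74, 2.74]. Speed limits (rad/s): [2.57, 2.57, 3.14, 3.14, 3.14, 3.14].

INTERFACE

Orientations are given as a 3x3 rotation matrix whose columns are the frame's x, y, z axes.
In Python, from rig import * gives the robot as it stands.
- The arm moves only by the shell command python3 -m crank 'ROWS'. ROWS is text: rows parted by semicolons, each of 7 numbers parted by spaces: the shift along the tool's x, y, z in cm, then the turn, a rotation vector about the tool's x, y, z in rad, then the opening, from 0 (shut) to 1 (fully open). A call has 1 to 10 rows; each row is the pose to reach, as a shift and turn from the pose commanded when the call began, along the tool's axes at that moment; what a row does not reach only later rows make up. A row lasts 1/12 s, in which the tool goes at most 41.7 mm and 7.16 degrees, less where a joint would pass 70% of its speed; a pose out of reach is approached as far as the arm can. A call with a gripper value outside its range is refused whole. The fingers move at their own pace and stop on an object; the grip force is fixed at half the most. Time passes only in rows, so rows that repeat a pose let the fingers close. It gives the time, the measured TCP pose, the force and the opening at its end, in the units of the state.
- state(): the state, without advancing time (a new reading comes with each control period).
- read_camera(name): name is "side" or "top"; returns (picture, depth): 420x560x3 uint8, blue, green, red; 420x560 float32, m along the optical axis (not along the pixel's ray), 0 where there is no reading.
- get_calibration(name): a dict with "fov_y" (degrees; the focal length in pixels is half the picture's height over the tangent of half this angle, whatever the lens; pixels are square), "cx", "cy" (the principal point, pixels), "eye" and "orientation" of the camera in the world. Camera axes: x right, y down, z forward; pixel columns grow to the right and rows downward; lengths in m; the calibration is good to about 2 mm. A picture is of the moment at which its call begins. get_calibration takes no time and is no camera call.
- hand_in(): hands the job in, once; it reports no verdict.
The state is a dict: "t": time; "joints": joint angles; "qvel": joint speeds; "joint_efforts": joint torques, N m; "tcp_pos": TCP position; "orientation": TCP orientation; "contact_force": force on the tool from outside, world axes, zero at the start; "moment": the same for the moment, N m; "finger_gap": opening from 0.0 (shut) to 1.0 (fully open).
Only numpy, scipy, OpenCV 4.12 (cv2) and the standard library are available. Lean on these libraries where they do the work, as an engineer would, in place of code of your own. Each camera call takes 0.05 s, during which the arm holds its last target. There are 200 camera calls.

TASK

Prove the glued knob on the bentwood lid: slide the lid under the steel strips of the holding jig, fully home against its back stop, then pull upward on the knob with a steady force of about 15 newtons for a good two seconds, keeping it between 11 and 19. Then slide the lid out again and set it down, knob up and lying flat, in the red tray. Never pull it against the strips with more than 25 newtons or ram it into the jig (over 40), do not let the lid drop, and leave the other things on the bench alone.

Things in the scene. Friction and masses are not known exactly. Their poses are not given: they have to be found in the camera images.
- lid: Round lid of a bentwood box, 110 mm across, 20 mm high, pale flat top and browner bent rim, rim down, with a dark turned knob glued on its centre; together about 125 g. Starts lying on the drying board. Origin: centre of the underside; z up through the knob.
- lid_knob: The lid's dark wooden knob, round, 38 mm high: neck 19 mm across from 4 to 12 mm, head 26 mm across with straight upright sides from 16 to 34 mm, slightly domed top. Origin: centre of its foot, on the lid's top (20 mm above the lid's origin). It does not give under the pull. Grip it firmly (about 40 N) or it slips.
- knob_grip (a point): Point on the knob's axis in the middle of the straight part of its head, 25 mm above the lid's top, 45 mm above the lid's underside: the place to grip.
- jig: Shop-made holding jig, rigid, screwed to the bench on cardboard packing 0 to 6 mm high: plywood base 225 x 172 x 12 mm (x = -150 to +75 mm), two brown side cleats, two steel hold-down strips on them, a back stop. Origin: on the base's underside below the centre of a lid that is fully home. x: the way the lid slides in, from the open mouth towards the stop; z up.
- hold_strips: The two bright steel strips on the cleats, x = -35 to +45 mm; inner edges at y = +-46 mm, so each overhangs the lid's edge by 9 mm. Underside 36 mm above the jig's origin (24 mm above its base plate's top: the 20 mm lid has 4 mm play in height), top at 40 mm. Origin and axes as the jig. Rigid: with the lid lifted against them, the force climbs tens of newtons in a millimetre.
- jig_seat (a point): Centre of the lid's underside when it lies fully home on the jig's base (12 mm above the jig's origin). In the jig's frame the stop's face is at x = +55 mm (top at z = 30 mm); the cleats' inner faces are at y = +-58 mm (3 mm play each side of the lid) from x = -35 to +55 mm, and flare out in front of that to x = -65 mm.
- jig_entry (a point): Point on the jig's base 90 mm in front of the seat, at the open mouth: a lid centred here is clear of the strips and can be lowered or lifted freely.
- drying_board: Plywood board 170 x 170 mm, 9 mm thick, fixed, with a sheet of paper on it; the lid starts on it. Origin: centre of its underside. On one side of the jig, the tray on the other.
- tray: Red plastic tray for passed lids, 180 x 180 mm outside, walls 4 mm thick and 28 mm high, floor 4 mm thick; fixed. Origin: centre of its underside.
- glue: White glue jar with orange cap, 60 mm across, 90 mm high, standing beyond the jig to the left: leave alone. Origin: centre of the underside.
- box_body: Open round bentwood box, 104 mm across, 75 mm high, standing beyond the jig to the right: leave alone. Origin: centre of the underside.
- mallet: Wooden mallet lying crosswise beyond the jig: leave alone.
Not all that is in view belongs to the job. Leave any blue or green look-alike of the lid alone.

How it is judged:
By the outcome, as a careful person would: the job done as asked, in the order asked, and still so for the second after the job is handed in, with the robot touching nothing.
It also fails if it takes over 70 s, if anything falls off the work surface, if the arm or the gripper's body presses on something with over 40 N, if the wrist force passes 120 N, or if a joint passes its speed limit or range.

## Working session

There is one attempt and no reset: what is moved stays moved. The work goes in short steps, Python scripts to look and compute and a shell command to move; the robot and the scene stay as the last step left them, time stands still between calls to the robot, and variables do not carry over. Pictures are saved under pics/ and viewed, about 8 in all and at most 12, crops included, and the job is handed in when it is done.

```bash
ls; mkdir -p pics
python3 - <<'E'
from rig import *
import cv2,numpy as np
print(state())
for n in("top","side"):
    im,d=read_camera(n); cv2.imwrite(f"pics/{n}0.png",im); np.save(f"pics/{n}0d.npy",d); print(n,get_calibration(n),(d>0).mean())
E
```

```text
pics
{'t': 0.0, 'joints': array([-1.37007707e+00,  2.45806071e-01,  1.55896268e+00, -5.41746502e-05,
        1.33870422e+00, -1.74083510e-01]), 'qvel': array([ 5.91770176e-04,  4.91701669e-04, -1.21237852e-04, -8.66027671e-04,
       -5.68035046e-05,  1.19101776e-03]), 'joint_efforts': array([-2.35979032e-04, -4.15824080e+01, -3.14604235e+01,  6.84749172e-02,
        3.30647326e-02, -1.39040167e-04]), 'tcp_pos': array([ 0.23792578, -0.60465852,  0.40357773]), 'orientation': array([[ 9.30575323e-01,  3.66100241e-01, -4.26551044e-04],
       [ 3.66100388e-01, -9.30573560e-01,  1.83205891e-03],
       [ 2.73780086e-04, -1.86102931e-03, -9.99998231e-01]]), 'contact_force': array([ 0.0276636 , -0.27048747, -0.58996569]), 'moment': array([ 0.03956455, -0.03598457, -0.0256513 ]), 'finger_gap': 0.9986587171901133}
top {'fov_y': 49.524061563596874, 'cx': 278.68147555644146, 'cy': 205.81938272260777, 'eye': array([ 0.39280161, -0.06610024,  1.15611605]), 'orientation': array([[ 0.02007987, -0.99237834,  0.12158137],
       [-0.99979234, -0.019508  ,  0.0058922 ],
       [-0.00347548, -0.12167444, -0.99256398]])} 0.9962414965986395
side {'fov_y': 47.72457308997816, 'cx': 272.6541372780511, 'cy': 206.94903881688612, 'eye': array([-0.28395948,  0.7090249 ,  0.83865207]), 'orientation': array([[-0.67999969, -0.41926071,  0.60151549],
       [-0.73307379,  0.37280832, -0.56887325],
       [ 0.01425623, -0.82778887, -0.56085858]])} 0.9959098639455782
```

View pics/top0.png

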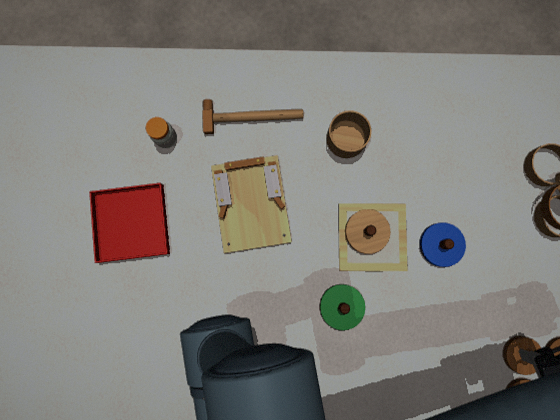

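View pics/side0.png

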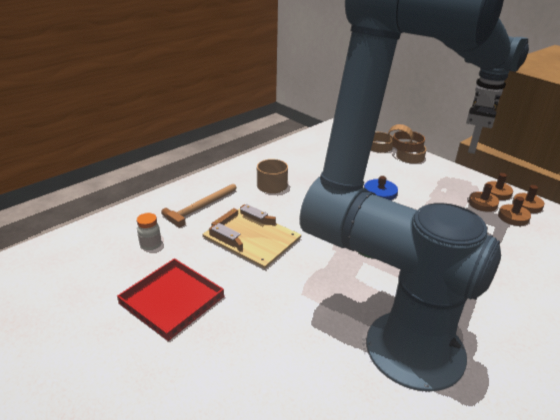

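The top view shows the lid at about (369,231) with its knob at (371,230), the jig plate around (252,205) with its stop at the top, and the tray at (131,222). The blue and green lids are decoys. Next I'll segment and measure.

```bash
cat > h.py <<'E'
import cv2,numpy as np
from rig import *
def cam(n):
    c=get_calibration(n); f=210/np.tan(np.radians(c["fov_y"]/2)); return c,f,np.array(c["eye"]),np.array(c["orientation"])
def onplane(n,uv,z):
    c,f,e,R=cam(n); uv=np.atleast_2d(uv).astype(float)
    r=np.c_[(uv[:,0]-c["cx"])/f,(uv[:,1]-c["cy"])/f,np.ones(len(uv))]@R.T
    return e+r*((z-e[2])/r[:,2])[:,None]
def cloud(n,d):
    c,f,e,R=cam(n); v,u=np.mgrid[:420,:560]
    return np.dstack([(u-c["cx"])/f*d,(v-c["cy"])/f*d,d])@R.T+e
def blob(m):
    k,l,s,ce=cv2.connectedComponentsWithStats(m.astype(np.uint8)); i=1+np.argmax(s[1:,4]); return l==i
E
python3 - <<'E'
from h import *
im=cv2.imread("pics/top0.png"); d=np.load("pics/top0d.npy"); P=cloud("top",d); Z=P[...,2]
hsv=cv2.cvtColor(im,cv2.COLOR_BGR2HSV)
def med(v0,v1,u0,u1): print((v0,v1,u0,u1),np.median(Z[v0:v1,u0:u1]).round(4),Z[v0:v1,u0:u1].std().round(4), hsv[v0:v1,u0:u1].reshape(-1,3).mean(0).round())
for b in [(280,300,100,160),(60,90,350,450),(200,240,242,262),(172,200,220,227),(168,190,271,279),(205,215,120,140),(215,225,352,360),(240,250,365,375),(228,233,368,373),(207,212,345,400)]: med(*b)
crop=np.hstack([cv2.resize(im[145:260,200:300],None,fx=4,fy=4,interpolation=cv2.INTER_CUBIC),cv2.resize(im[195:280,330:415],(400,460),interpolation=cv2.INTER_CUBIC)])
cv2.imwrite("pics/crop.png",crop)
E
```

```text
(280, 300, 100, 160) 0.001 0.0577 [ 43.   8. 153.]
(60, 90, 350, 450) 0.0009 0.0699 [ 59.   7. 152.]
(200, 240, 242, 262) 0.0183 0.0569 [ 23.  96. 154.]
(172, 200, 220, 227) 0.0465 0.003 [134.  14. 145.]
(168, 190, 271, 279) 0.046 0.084 [119.  23. 148.]
(205, 215, 120, 140) 0.0053 0.0023 [  2. 203. 144.]
(215, 225, 352, 360) 0.0298 0.0021 [ 16. 121. 150.]
(240, 250, 365, 375) 0.0299 0.1121 [ 15. 123. 145.]
(228, 233, 368, 373) 0.0682 0.0021 [ 10. 164.  67.]
(207, 212, 345, 400) 0.0103 0.0078 [ 23.  90. 152.]
```

View pics/crop.png

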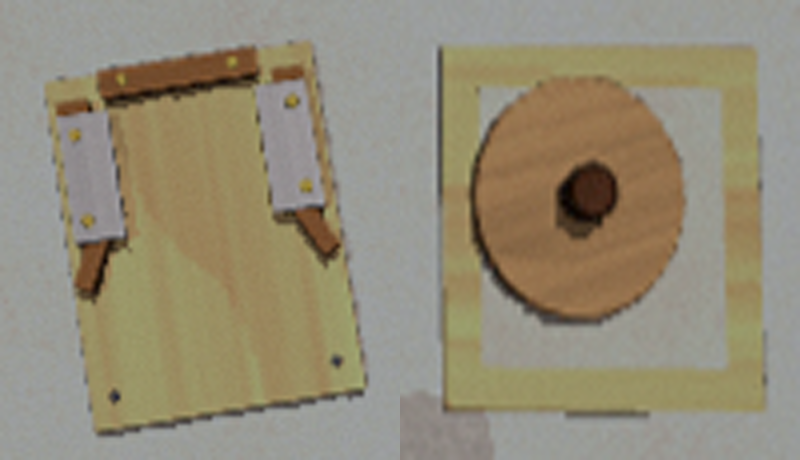

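The crop shows the jig tilted a few degrees, with both strips, the stop and the flares clear. The lid is on the board with its knob near its centre. Depth puts the jig packing at about 5.4 mm. Now I'll fit the shapes.

Run:
```python
from h import *
im=cv2.imread("pics/top0.png"); d=np.load("pics/top0d.npy"); P=cloud("top",d); Z=P[...,2]-.001
hsv=cv2.cvtColor(im,cv2.COLOR_BGR2HSV); H,S,V=[hsv[...,i].astype(int) for i in range(3)]
def win(m,v0,v1,u0,u1):
    o=np.zeros_like(m); o[v0:v1,u0:u1]=m[v0:v1,u0:u1]; return o
def cont(m):
    c=max(cv2.findContours(m.astype(np.uint8),cv2.RETR_EXTERNAL,cv2.CHAIN_APPROX_NONE)[0],key=len)[:,0,:]; return c
def circ(n,m,z):
    p=onplane(n,cont(m),z); c,r=cv2.minEnclosingCircle((p[:,:2]).astype(np.float32)); e=cv2.fitEllipse((p[:,:2]*1000).astype(np.float32)); print("circ",np.round(c,4),round(r,4),"ell",np.round(e[0],1),np.round(e[1],1)); 
lid=blob(win((S>100)&(H<20)&(Z>.02),195,280,330,415)); circ("top",lid,.029)
k=blob(win((Z>.055)&(V<110),210,250,350,390)); circ("top",k,.065)
# cloud-based knob/lid
print("knob cloud",P[k].mean(0).round(4), "lid cloud",P[lid&(Z<.04)].mean(0).round(4))
j=blob(win((S>60)|((V>100)&(Z>.038)),150,258,208,296))
def rect(m,z):
    p=onplane("top",cont(m),z)[:,:2]; r=cv2.minAreaRect((p*1000).astype(np.float32)); b=cv2.boxPoints(r); print(np.round(r[0],1),np.round(r[1],1),round(r[2],2),b.round(1).tolist())
print("plate");rect(j,.0174)
s=(Z>.036)&(S<60)&(V>90)
for w in [(160,215,208,235),(155,215,260,290)]:
    m=blob(win(s,*w)); print("strip",m.sum());rect(m,.0454); print(np.median(Z[m]))
y=win((S>60)&(H>17)&(H<32)&(Z<.03),190,256,208,296); print("plate z",np.median(Z[y]))
A=np.c_[P[y][:,:2],np.ones(y.sum())]; print("tilt",np.linalg.lstsq(A,Z[y],rcond=None)[0])
t=blob(win((S>150)&((H<8)|(H>172)),175,270,80,180)); print("tray");rect(t,.028)
tf=win(t&(Z<.012),170,270,80,180); print(P[tf].mean(0)); rect(blob(tf),.004)
```

```text
circ [ 0.4731 -0.2798] 0.0557 ell [ 472.8 -280.4] [107.5 108.6]
circ [ 0.4736 -0.2797] 0.0136 ell [ 473.2 -280.1] [22.8 25.7]
knob cloud [ 0.4731 -0.2798  0.0665] lid cloud [ 0.4723 -0.2799  0.0296]
plate
[539.  12.] [228.5 171.7] 10.3 [[411.20001220703125, 76.0], [441.8999938964844, -92.9000015258789], [666.7000122070312, -52.099998474121094], [636.0, 116.9000015258789]]
strip 397
[569.1  80.7] [79.9 31.9] 10.42 [[526.9000244140625, 89.19999694824219], [532.7000122070312, 57.79999923706055], [611.2999877929688, 72.19999694824219], [605.5, 103.69999694824219]]
0.04545836722666585
strip 392
[590.7 -41.3] [80.5 31.8] 10.49 [[548.2000122070312, -33.0], [554.0, -64.19999694824219], [633.2000122070312, -49.5], [627.4000244140625, -18.299999237060547]]
0.04524450575763961
plate z 0.017239929680515798
tilt [0.00552637 0.00126784 0.01439341]
tray
[482.9 312.4] [179.5 184.2] 8.25 [[380.79998779296875, 390.6000061035156], [407.29998779296875, 208.3000030517578], [584.9000244140625, 234.10000610351562], [558.4000244140625, 416.3999938964844]]
[0.48396828 0.31953684 0.00511089]
[485.3 321.7] [172.9 170.6] 8.26 [[387.5, 393.70001220703125], [412.0, 224.89999389648438], [583.0999755859375, 249.8000030517578], [558.5999755859375, 418.5]]
```

```bash
cat >> h.py <<'E'
from scipy.spatial.transform import Rotation as Ro
YAW=np.radians(10.45); JX=np.array([np.cos(YAW),np.sin(YAW),0]); SEAT=np.array([.575,.0188,.0174])
GOAL=np.c_[[np.cos(YAW),np.sin(YAW),0],[np.sin(YAW),-np.cos(YAW),0],[0,0,-1]]
def togo(grip):
    s=state(); R=s["orientation"]; p=np.array(grip)+[0,0,.18]
    print("t",round(s["t"],2),"shift cm",(R.T@(p-s["tcp_pos"])*100).round(2),"rv",Ro.from_matrix(R.T@GOAL).as_rotvec().round(4),"F",s["contact_force"].round(2),"M",s["moment"].round(2),"gap",round(s["finger_gap"],3),"grip",(s["tcp_pos"]-R[:,2]*-.18).round(4))
E
python3 -c "
from h import *
togo([.473,-.280,.14])"
```

```text
t 0.1 shift cm [ 33.76 -21.59   8.41] rv [-1.700e-03 -1.000e-04  1.924e-01] F [-0.72 -0.04  0.66] M [ 0.   -0.03  0.01] gap 1.001 grip [ 0.2379 -0.6044  0.2237]
```

```bash
python3 -m crank '4 -2.5 1 0 0 0.03 1; 8 -5 2 0 0 0.06 1; 12 -7.5 3 0 0 0.09 1;15.5 -10 4 0 0 0.12 1; 19 -12 5 0 0 0.15 1; 22.5 -14.5 6 0 0 0.19 1; 26 -16.7 7 0 0 0.192 1; 29 -18.7 8 0 0 0.192 1; 32 -20.6 8.4 0 0 0.192 1; 33.76 -21.6 8.4 0 0 0.192 1'
python3 -c "
from h import *
togo([.473,-.280,.054])"
```

```text
t: 0.93
tcp_pos: [0.4735, -0.2775, 0.3189]
orientation: [[0.983, 0.182, -0.002], [0.182, -0.983, 0.002], [-0.002, -0.003, -1.0]]
contact_force: [0.1, 0.4, -0.3]
finger_gap: 0.998
t 0.93 shift cm [-0.08  0.25  8.49] rv [-0.0026  0.0017  0.001 ] F [ 0.14  0.4  -0.27] M [-0.03 -0.03  0.05] gap 0.998 grip [ 0.4731 -0.2771  0.1389]
```

```bash
python3 -m crank '0 0 2 0 0 0 1; 0 0 4 0 0 0 1; 0 0 4 0 0 0 1; 0 0 4 0 0 0 1'
python3 - <<'E'
from h import *
togo([.473,-.280,.054])
im,d=read_camera("top"); cv2.imwrite("pics/t1.png",cv2.resize(im[170:300,300:440],None,fx=4,fy=4,interpolation=cv2.INTER_CUBIC))
im,d=read_camera("side"); cv2.imwrite("pics/s1.png",im)
E
```

```text
t: 1.27
tcp_pos: [0.4727, -0.2799, 0.2795]
orientation: [[0.983, 0.182, -0.002], [0.182, -0.983, 0.002], [-0.002, -0.003, -1.0]]
contact_force: [-0.9, -1.0, 0.5]
finger_gap: 1.002
t 1.27 shift cm [0.04 0.03 4.55] rv [-0.0026  0.002   0.0005] F [-0.94 -1.    0.47] M [ 0.01  0.01 -0.03] gap 1.002 grip [ 0.4722 -0.2795  0.0995]
```

```bash
python3 -m crank '0.04 0.03 2 -.0026 .002 0 1; 0.06 0 4 -.0026 .002 0 1; 0.06 0 4.55 -.0026 .002 0 1;0.06 0 4.55 -.0026 .002 0 1;0.06 0 4.55 -.0026 .002 0 0;0.06 0 4.55 -.0026 .002 0 0;0.06 0 4.55 -.0026 .002 0 0;0.06 0 4.55 -.0026 .002 0 0;0.06 0 4.55 -.0026 .002 0 0;0.06 0 4.55 -.0026 .002 0 0'
python3 - <<'E'
from h import *
togo([.473,-.280,.054])
im,d=read_camera("top"); cv2.imwrite("pics/t2.png",cv2.resize(im[170:300,300:440],None,fx=4,fy=4,interpolation=cv2.INTER_CUBIC))
E
```

```text
t: 2.2
tcp_pos: [0.4738, -0.2802, 0.2356]
orientation: [[0.983, 0.182, 0.003], [0.182, -0.983, -0.003], [0.002, 0.003, -1.0]]
contact_force: [-0.2, -0.5, 0.2]
finger_gap: 0.614
t 2.2 shift cm [-0.07 -0.04  0.16] rv [ 0.0032 -0.0024  0.0005] F [-0.22 -0.47  0.25] M [ 0.   -0.02 -0.01] gap 0.614 grip [ 0.4743 -0.2807  0.0556]
```

View pics/t2.png

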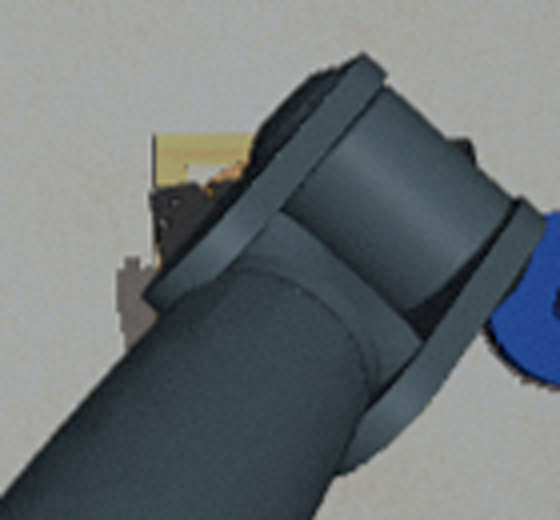

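The arm hides the lid in this view, and the fingers are still closing. I'll keep closing.

```bash
python3 -m crank '0 0 0.1 0 0 0 0; 0 0 0.1 0 0 0 0; 0 0 0.1 0 0 0 0; 0 0 0.1 0 0 0 0; 0 0 0.1 0 0 0 0; 0 0 0.1 0 0 0 0; 0 0 0.1 0 0 0 0; 0 0 0.1 0 0 0 0; 0 0 0.1 0 0 0 0; 0 0 0.1 0 0 0 0'
python3 -c "
from h import *
togo([.473,-.280,.054])"
```

```text
t: 3.08
tcp_pos: [0.4736, -0.2802, 0.2341]
orientation: [[0.983, 0.182, 0.002], [0.182, -0.983, -0.002], [0.002, 0.003, -1.0]]
contact_force: [1.2, -0.0, -0.1]
finger_gap: 0.267
t 3.08 shift cm [-0.06 -0.03  0.01] rv [ 0.0026 -0.0019  0.0005] F [ 1.22 -0.01 -0.08] M [-0.06  0.04 -0.01] gap 0.267 grip [ 0.474  -0.2806  0.0541]
```

```bash
python3 -m crank '0 0 0 0 0 0 0; 0 0 0 0 0 0 0; 0 0 0 0 0 0 0; 0 0 -.3 .0013 -.001 0 0; 0 0 -1 .0013 -.001 0 0; 0 0 -2 .0013 -.001 0 0; 0 0 -3.5 .0013 -.001 0 0; 0 0 -5 .0013 -.001 0 0; 0 0 -6 .0013 -.001 0 0; 0 0 -6 .0013 -.001 0 0'
python3 - <<'E'
from h import *
e=SEAT-.09*JX; print(e)
togo(e+[0,0,.045+.035])
im,d=read_camera("side"); cv2.imwrite("pics/s2.png",im)
E
```

```text
t: 3.92
tcp_pos: [0.4743, -0.2807, 0.2976]
orientation: [[0.983, 0.182, 0.006], [0.182, -0.983, -0.005], [0.005, 0.006, -1.0]]
contact_force: [1.1, -0.4, -1.4]
finger_gap: 0.265
[0.48649278 0.00247603 0.0174    ]
t 3.92 shift cm [  6.34 -27.63   1.88] rv [ 0.006  -0.0046  0.0006] F [ 1.06 -0.44 -1.36] M [ 0.   -0.02 -0.03] gap 0.265 grip [ 0.4753 -0.2816  0.1176]
```

View pics/s2.png

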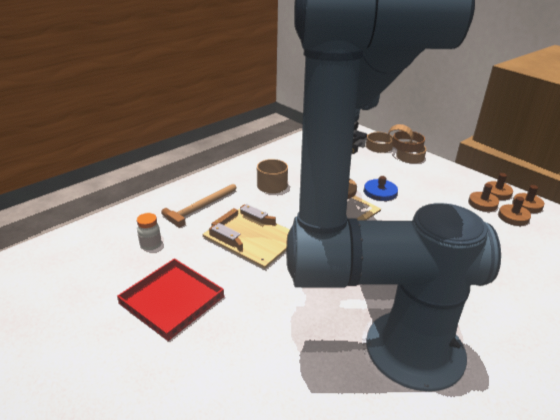

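The lid is lifted, with Fz at about -1.4 N matching its weight. Now I'll carry it to above the jig entry.

```bash
python3 -m crank '.3 -1.3 0 0 0 0 0; .9 -4 0 0 0 0 0; 1.7 -7.5 0 0 0 0 0; 2.6 -11.5 0 0 0 0 0; 3.6 -15.5 0 0 0 0 0; 4.5 -19.5 0.4 0 0 0 0; 5.3 -23 .8 0 0 0 0; 5.9 -25.7 1.3 0 0 0 0; 6.2 -27.2 1.7 0 0 0 0; 6.34 -27.63 1.88 0 0 0 0'
python3 -m crank '0 0 0 0 0 0 0; 0 0 0 0 0 0 0; 0 0 0 0 0 0 0; 0 0 0 0 0 0 0'
python3 - <<'E'
from h import *
e=SEAT-.09*JX
togo(e+[0,0,.045+.035]); 
im,d=read_camera("side"); cv2.imwrite("pics/s3.png",im[150:300,150:350]) 
im,d=read_camera("side"); cv2.imwrite("pics/s3.png",cv2.resize(im[150:290,170:350],None,fx=4,fy=4,interpolation=cv2.INTER_CUBIC)); togo(e+[0,0,.08])
E
```

```text
t: 4.8
tcp_pos: [0.4842, 0.0062, 0.2732]
orientation: [[0.983, 0.185, -0.003], [0.185, -0.983, 0.0], [-0.003, -0.001, -1.0]]
contact_force: [0.3, -0.5, -1.9]
finger_gap: 0.269
t: 5.13
tcp_pos: [0.4858, 0.0022, 0.2753]
orientation: [[0.984, 0.18, 0.002], [0.18, -0.984, -0.001], [0.001, 0.002, -1.0]]
contact_force: [-0.1, -0.5, -0.9]
finger_gap: 0.27
t 5.13 shift cm [ 0.08 -0.02 -0.21] rv [ 0.0016 -0.0013 -0.0013] F [-0.14 -0.52 -0.88] M [-0.02  0.03  0.06] gap 0.27 grip [0.4861 0.0019 0.0953]
t 5.23 shift cm [ 0.07 -0.   -0.21] rv [ 0.0016 -0.0014 -0.0011] F [ 0.73  1.06 -1.3 ] M [0.03 0.02 0.01] gap 0.267 grip [0.4861 0.0021 0.0953]
```

View pics/s3.png

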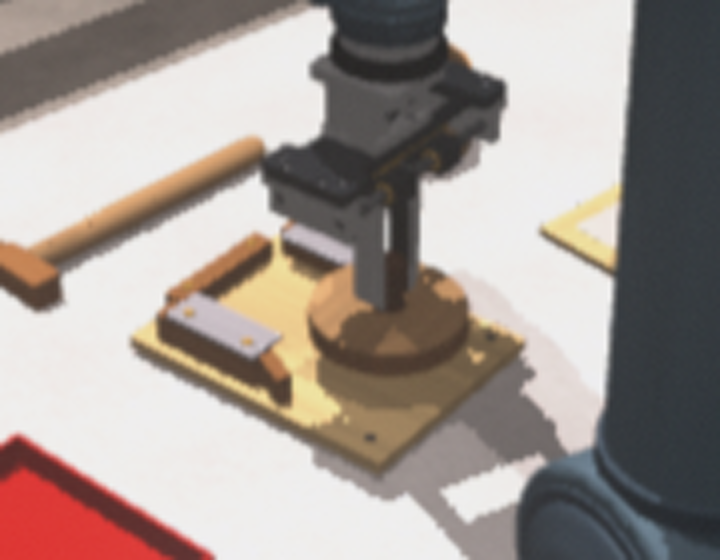

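The side crop shows the lid held level above the jig mouth and aligned with it. I'll lower it and feel for the base.

```bash
python3 -m crank '0 0 .5 0 0 0 0; .05 0 1.3 .001 -.001 -.001 0; .07 0 2.1 .001 -.001 -.001 0; .07 0 2.6 .001 -.001 -.001 0; .07 0 2.9 .001 -.001 -.001 0; .07 0 3 .001 -.001 -.001 0; .07 0 3 .001 -.001 -.001 0; .07 0 3 .001 -.001 -.001 0'
python3 -c "
from h import *
togo(SEAT-.09*JX+[0,0,.045])"
python3 -m crank '0 0 .1 0 0 0 0; 0 0 .1 0 0 0 0; 0 0 .1 0 0 0 0'
python3 -m crank '0 0 .1 0 0 0 0; 0 0 .1 0 0 0 0; 0 0 .1 0 0 0 0'
python3 -c "
from h import *
togo(SEAT-.09*JX+[0,0,.045])"
```

```text
t: 5.9
tcp_pos: [0.4865, 0.0033, 0.2452]
orientation: [[0.983, 0.183, 0.0], [0.183, -0.983, -0.0], [0.0, 0.0, -1.0]]
contact_force: [-0.5, -0.6, -1.2]
finger_gap: 0.27
t 5.9 shift cm [-0.01  0.08  0.28] rv [ 0.0004 -0.0003  0.0015] F [-0.51 -0.63 -1.18] M [-0.03 -0.01 -0.01] gap 0.27 grip [0.4866 0.0032 0.0652]
t: 6.15
tcp_pos: [0.4864, 0.0032, 0.2443]
orientation: [[0.983, 0.183, 0.001], [0.183, -0.983, -0.0], [0.0, 0.0, -1.0]]
contact_force: [0.7, -0.6, -1.1]
finger_gap: 0.269
t: 6.4
tcp_pos: [0.4863, 0.0033, 0.243]
orientation: [[0.983, 0.183, 0.0], [0.183, -0.983, -0.0], [-0.0, 0.0, -1.0]]
contact_force: [0.4, 0.6, -1.0]
finger_gap: 0.266
t 6.4 shift cm [0.   0.08 0.06] rv [0.0003 0.     0.0014] F [ 0.45  0.59 -1.03] M [ 0.02 -0.02 -0.05] gap 0.266 grip [0.4863 0.0032 0.063 ]
```

```bash
python3 -m crank '0 .08 .05 0 0 .0014 0; 0 .08 .05 0 0 .0014 0; 0 .08 .05 0 0 .0014 0'
python3 -m crank '0 0 .05 0 0 0 0; 0 0 .05 0 0 0 0; 0 0 .05 0 0 0 0'
python3 -m crank '0 0 .05 0 0 0 0; 0 0 .05 0 0 0 0; 0 0 .05 0 0 0 0'
python3 -c "
from h import *
togo(SEAT-.09*JX+[0,0,.045])"
```

```text
t: 6.65
tcp_pos: [0.4866, 0.0024, 0.2426]
orientation: [[0.983, 0.181, 0.0], [0.181, -0.983, -0.0], [0.0, 0.0, -1.0]]
contact_force: [-0.2, 0.5, -1.7]
finger_gap: 0.267
t: 6.9
tcp_pos: [0.4866, 0.0024, 0.2425]
orientation: [[0.983, 0.181, -0.0], [0.181, -0.983, -0.0], [-0.0, 0.0, -1.0]]
contact_force: [-2.6, 1.3, 4.6]
finger_gap: 0.268
t: 7.15
tcp_pos: [0.4867, 0.0024, 0.2425]
orientation: [[0.983, 0.182, -0.0], [0.182, -0.983, -0.0], [-0.001, 0.0, -1.0]]
contact_force: [-4.1, 0.8, 9.1]
finger_gap: 0.267
t 7.15 shift cm [-0.02 -0.01  0.01] rv [0.0003 0.0006 0.0002] F [-4.12  0.78  9.07] M [ 0.12  0.82 -0.09] gap 0.267 grip [0.4866 0.0024 0.0625]
```

The base is at TCP z 0.2425, exactly as estimated, and stiffness is about 10 N per mm commanded. I'll raise to mid-play and slide in.

```bash
python3 -m crank '0 0 -.3 0 0 0 0; 0 0 -.3 0 0 0 0; .5 0 -.3 0 0 0 0; 1.2 0 -.3 0 0 0 0; 2 0 -.3 0 0 0 0; 2.7 0 -.3 0 0 0 0; 3.2 0 -.3 0 0 0 0; 3.5 0 -.3 0 0 0 0; 3.5 0 -.3 0 0 0 0; 3.5 0 -.3 0 0 0 0'
python3 -c "
from h import *
togo(SEAT+[0,0,.047])"
```

```text
t: 7.98
tcp_pos: [0.521, 0.0089, 0.2444]
orientation: [[0.983, 0.182, -0.0], [0.182, -0.983, -0.0], [-0.0, 0.0, -1.0]]
contact_force: [0.7, 0.4, -1.3]
finger_gap: 0.271
t 7.98 shift cm [ 5.49  0.01 -0.  ] rv [0.0001 0.0005 0.0002] F [ 0.7   0.42 -1.26] M [ 0.06 -0.01 -0.03] gap 0.271 grip [0.5209 0.0088 0.0644]
```

```bash
python3 -m crank '.5 0 0 0 0 0 0; 1.1 0 0 0 0 0 0; 1.8 0 0 0 0 0 0; 2.4 0 0 0 0 0 0; 2.9 0 0 0 0 0 0; 3.2 0 0 0 0 0 0; 3.2 0 0 0 0 0 0'
python3 -c "
from h import *
togo(SEAT+[0,0,.047])"
python3 -m crank '.4 0 0 0 0 0 0; .9 0 0 0 0 0 0; 1.4 0 0 0 0 0 0;1.7 0 0 0 0 0 0;1.8 0 0 0 0 0 0; 1.8 0 0 0 0 0 0; 1.8 0 0 0 0 0 0'
python3 -c "
from h import *
togo(SEAT+[0,0,.047])"
```

```text
t: 8.57
tcp_pos: [0.5531, 0.0147, 0.2446]
orientation: [[0.983, 0.182, 0.001], [0.182, -0.983, -0.0], [0.0, 0.0, -1.0]]
contact_force: [0.5, -0.6, -1.1]
finger_gap: 0.268
t 8.57 shift cm [ 2.23 -0.01  0.02] rv [ 0.0004 -0.0004  0.0002] F [ 0.53 -0.6  -1.09] M [-0.05  0.02  0.03] gap 0.268 grip [0.5532 0.0146 0.0646]
t: 9.15
tcp_pos: [0.5701, 0.0179, 0.2445]
orientation: [[0.983, 0.181, -0.0], [0.181, -0.983, -0.0], [-0.0, 0.0, -1.0]]
contact_force: [-0.5, -0.1, -2.2]
finger_gap: 0.267
t 9.15 shift cm [ 0.5  -0.    0.01] rv [0.0002 0.0003 0.0001] F [-0.54 -0.15 -2.19] M [ 0.02 -0.   -0.02] gap 0.267 grip [0.57   0.0178 0.0645]
```

```bash
python3 -m crank '.15 0 0 0 0 0 0; .3 0 0 0 0 0 0; .3 0 0 0 0 0 0; .3 0 0 0 0 0 0'
python3 -m crank '.1 0 0 0 0 0 0; .1 0 0 0 0 0 0; .1 0 0 0 0 0 0'
python3 -m crank '.1 0 0 0 0 0 0; .1 0 0 0 0 0 0; .1 0 0 0 0 0 0'
python3 -c "
from h import *
togo(SEAT+[0,0,.047])"
```

```text
t: 9.48
tcp_pos: [0.5731, 0.0184, 0.2446]
orientation: [[0.983, 0.181, 0.0], [0.181, -0.983, -0.0], [0.0, 0.0, -1.0]]
contact_force: [0.3, -0.4, -1.8]
finger_gap: 0.268
t: 9.73
tcp_pos: [0.574, 0.0186, 0.2446]
orientation: [[0.983, 0.181, 0.0], [0.181, -0.983, -0.0], [-0.0, 0.0, -1.0]]
contact_force: [-0.9, -0.1, -1.4]
finger_gap: 0.266
t: 9.98
tcp_pos: [0.575, 0.0188, 0.2445]
orientation: [[0.983, 0.181, 0.0], [0.181, -0.983, -0.0], [-0.0, 0.0, -1.0]]
contact_force: [0.0, -0.3, -2.2]
finger_gap: 0.268
t 9.98 shift cm [-0.   -0.    0.01] rv [0.0003 0.     0.0001] F [ 0.02 -0.26 -2.22] M [-0.03 -0.01  0.05] gap 0.268 grip [0.5751 0.0187 0.0645]
```

```bash
python3 -m crank '.1 0 0 0 0 0 0; .1 0 0 0 0 0 0; .1 0 0 0 0 0 0'
python3 -m crank '.05 0 0 0 0 0 0; .05 0 0 0 0 0 0; .05 0 0 0 0 0 0'
python3 -m crank '.05 0 0 0 0 0 0; .05 0 0 0 0 0 0; .05 0 0 0 0 0 0'
python3 -c "
from h import *
togo(SEAT+[0,0,.047])"
```

```text
t: 10.23
tcp_pos: [0.576, 0.019, 0.2446]
orientation: [[0.983, 0.181, 0.0], [0.181, -0.983, -0.0], [0.0, 0.0, -1.0]]
contact_force: [-0.7, 0.8, -1.9]
finger_gap: 0.266
t: 10.48
tcp_pos: [0.5763, 0.019, 0.2445]
orientation: [[0.983, 0.181, -0.001], [0.181, -0.983, -0.0], [-0.001, 0.0, -1.0]]
contact_force: [-1.7, -0.8, -0.8]
finger_gap: 0.267
t: 10.73
tcp_pos: [0.5767, 0.0191, 0.2444]
orientation: [[0.983, 0.181, -0.002], [0.181, -0.983, -0.0], [-0.002, 0.0, -1.0]]
contact_force: [-4.5, -2.0, 1.3]
finger_gap: 0.27
t 10.73 shift cm [-0.17 -0.   -0.  ] rv [0.0001 0.0017 0.0001] F [-4.55 -1.96  1.29] M [-0.21  0.79 -0.01] gap 0.27 grip [0.5764 0.019  0.0644]
```

It touches the stop 1.2 mm past the estimate with a gentle 5 N, so the lid is home. I'll ease off slightly and raise it.

```bash
python3 -m crank '-.04 0 0 0 0 0 0; -.04 0 -.1 0 0 0 0; -.04 0 -.15 0 0 0 0; -.04 0 -.15 0 0 0 0; -.04 0 -.15 0 0 0 0'
python3 -m crank '0 0 -.04 0 0 0 0; 0 0 -.04 0 0 0 0; 0 0 -.04 0 0 0 0'
python3 -m crank '0 0 -.04 0 0 0 0; 0 0 -.04 0 0 0 0; 0 0 -.04 0 0 0 0'
python3 -c "
from h import *
togo(SEAT+[0,0,.047])"
```

```text
t: 11.15
tcp_pos: [0.5766, 0.0191, 0.2459]
orientation: [[0.983, 0.181, -0.0], [0.181, -0.983, -0.0], [-0.0, 0.0, -1.0]]
contact_force: [-1.9, 0.6, -1.8]
finger_gap: 0.266
t: 11.4
tcp_pos: [0.5765, 0.0191, 0.2463]
orientation: [[0.983, 0.181, -0.0], [0.181, -0.983, -0.0], [-0.0, 0.0, -1.0]]
contact_force: [-1.6, -0.1, -2.7]
finger_gap: 0.266
t: 11.65
tcp_pos: [0.5764, 0.0191, 0.2464]
orientation: [[0.983, 0.181, -0.0], [0.181, -0.983, -0.0], [-0.001, 0.0, -1.0]]
contact_force: [-0.7, 0.2, -6.2]
finger_gap: 0.265
t 11.65 shift cm [-0.14  0.01  0.2 ] rv [0.0001 0.0005 0.    ] F [-0.72  0.19 -6.2 ] M [-0.1   0.21  0.02] gap 0.265 grip [0.5763 0.0191 0.0664]
```

```bash
python3 -m crank '0 0 -.02 0 0 0 0; 0 0 -.04 0 0 0 0; 0 0 -.04 0 0 0 0; 0 0 -.04 0 0 0 0'
python3 -c "
from h import *
togo(SEAT+[0,0,.047]);togo(SEAT+[0,0,.047])"
```

```text
t: 11.98
tcp_pos: [0.5763, 0.0191, 0.2466]
orientation: [[0.983, 0.181, -0.001], [0.181, -0.983, -0.0], [-0.001, 0.0, -1.0]]
contact_force: [-0.5, -0.7, -11.4]
finger_gap: 0.269
t 11.98 shift cm [-0.13  0.01  0.22] rv [ 0.0001  0.0007 -0.    ] F [ -0.46  -0.71 -11.4 ] M [-0.12 -0.14 -0.03] gap 0.269 grip [0.5762 0.0191 0.0666]
t 11.98 shift cm [-0.13  0.01  0.22] rv [ 0.0001  0.0007 -0.    ] F [ -0.46  -0.71 -11.4 ] M [-0.12 -0.14 -0.03] gap 0.269 grip [0.5762 0.0191 0.0666]
```

```bash
python3 -m crank '0 0 -.02 0 0 0 0; 0 0 -.04 0 0 0 0; 0 0 -.04 0 0 0 0; 0 0 -.04 0 0 0 0'
python3 -m crank '0 0 0 0 0 0 0; 0 0 0 0 0 0 0; 0 0 0 0 0 0 0'
```

```text
t: 12.32
tcp_pos: [0.5762, 0.0191, 0.2466]
orientation: [[0.983, 0.181, -0.001], [0.181, -0.983, -0.0], [-0.001, 0.0, -1.0]]
contact_force: [3.3, -1.5, -18.4]
finger_gap: 0.269
t: 12.57
tcp_pos: [0.5762, 0.0191, 0.2467]
orientation: [[0.983, 0.181, -0.001], [0.181, -0.983, -0.0], [-0.001, -0.0, -1.0]]
contact_force: [5.4, -0.9, -22.6]
finger_gap: 0.263
```

The force is creeping up, so I'll back off.

```bash
python3 -m crank '-.02 0 .03 0 0 0 0; -.02 0 .03 0 0 0 0'
python3 -m crank '0 0 0 0 0 0 0; 0 0 0 0 0 0 0'
```

```text
t: 12.73
tcp_pos: [0.5761, 0.0191, 0.2466]
orientation: [[0.983, 0.181, -0.0], [0.181, -0.983, -0.0], [-0.0, 0.0, -1.0]]
contact_force: [5.0, -1.1, -25.4]
finger_gap: 0.266
t: 12.9
tcp_pos: [0.5762, 0.0191, 0.2467]
orientation: [[0.983, 0.181, -0.0], [0.181, -0.983, -0.0], [-0.0, 0.0, -1.0]]
contact_force: [5.3, -1.0, -24.6]
finger_gap: 0.272
```

```bash
python3 -m crank '0 0 .05 0 0 0 0; 0 0 .05 0 0 0 0'
python3 -m crank '0 0 0 0 0 0 0; 0 0 0 0 0 0 0'
```

```text
t: 13.07
tcp_pos: [0.5763, 0.0191, 0.2467]
orientation: [[0.983, 0.181, -0.001], [0.181, -0.983, -0.0], [-0.001, 0.0, -1.0]]
contact_force: [3.4, -1.2, -21.3]
finger_gap: 0.27
t: 13.23
tcp_pos: [0.5762, 0.0191, 0.2467]
orientation: [[0.983, 0.181, -0.001], [0.181, -0.983, -0.0], [-0.001, 0.0, -1.0]]
contact_force: [2.1, -0.5, -21.7]
finger_gap: 0.266
```

```bash
python3 -m crank '0 0 .03 0 0 0 0; 0 0 .03 0 0 0 0'
python3 -m crank '0 0 0 0 0 0 0; 0 0 0 0 0 0 0'
python3 -m crank '0 0 0 0 0 0 0; 0 0 0 0 0 0 0'
```

```text
t: 13.4
tcp_pos: [0.5763, 0.0191, 0.2466]
orientation: [[0.983, 0.181, -0.001], [0.181, -0.983, -0.0], [-0.001, 0.0, -1.0]]
contact_force: [3.7, -0.1, -19.5]
finger_gap: 0.267
t: 13.57
tcp_pos: [0.5763, 0.0191, 0.2466]
orientation: [[0.983, 0.181, -0.001], [0.181, -0.983, -0.0], [-0.001, 0.0, -1.0]]
contact_force: [0.9, -0.4, -19.9]
finger_gap: 0.267
t: 13.73
tcp_pos: [0.5763, 0.0191, 0.2466]
orientation: [[0.983, 0.181, -0.001], [0.181, -0.983, -0.0], [-0.001, 0.0, -1.0]]
contact_force: [0.1, -0.2, -18.2]
finger_gap: 0.267
```

```bash
python3 -m crank '0 0 .02 0 0 0 0; 0 0 .02 0 0 0 0'
python3 -m crank '0 0 0 0 0 0 0; 0 0 0 0 0 0 0'
python3 -m crank '0 0 0 0 0 0 0; 0 0 0 0 0 0 0'
```

```text
t: 13.9
tcp_pos: [0.5763, 0.0191, 0.2466]
orientation: [[0.983, 0.181, -0.001], [0.181, -0.983, -0.0], [-0.001, 0.0, -1.0]]
contact_force: [-1.3, -0.8, -14.7]
finger_gap: 0.267
t: 14.07
tcp_pos: [0.5763, 0.0191, 0.2466]
orientation: [[0.983, 0.181, -0.001], [0.181, -0.983, -0.0], [-0.001, 0.0, -1.0]]
contact_force: [-2.7, 0.4, -14.7]
finger_gap: 0.265
t: 14.23
tcp_pos: [0.5763, 0.0191, 0.2466]
orientation: [[0.983, 0.181, -0.001], [0.181, -0.983, -0.0], [-0.001, 0.0, -1.0]]
contact_force: [-4.9, -0.2, -11.8]
finger_gap: 0.267
```

```bash
python3 -m crank '-.02 0 -.03 0 0 0 0; -.02 0 -.03 0 0 0 0'
python3 -m crank '0 0 0 0 0 0 0; 0 0 0 0 0 0 0'
python3 -m crank '0 0 0 0 0 0 0; 0 0 0 0 0 0 0'
```

```text
t: 14.4
tcp_pos: [0.5762, 0.0191, 0.2466]
orientation: [[0.983, 0.181, 0.0], [0.181, -0.983, -0.0], [0.0, 0.0, -1.0]]
contact_force: [-1.9, 0.5, -15.1]
finger_gap: 0.266
t: 14.57
tcp_pos: [0.5762, 0.0191, 0.2466]
orientation: [[0.983, 0.181, -0.0], [0.181, -0.983, -0.0], [-0.0, 0.0, -1.0]]
contact_force: [-2.6, 0.4, -14.8]
finger_gap: 0.267
t: 14.73
tcp_pos: [0.5762, 0.0191, 0.2466]
orientation: [[0.983, 0.181, -0.0], [0.181, -0.983, -0.0], [-0.0, 0.0, -1.0]]
contact_force: [-2.5, 1.2, -14.9]
finger_gap: 0.269
```

Force is steady at about -15 N, so I'll hold and watch.

```bash
python3 -m crank '0 0 -.005 0 0 0 0; 0 0 -.005 0 0 0 0; 0 0 -.005 0 0 0 0; 0 0 -.005 0 0 0 0' | grep -E 't:|force'
python3 -m crank '0 0 0 0 0 0 0; 0 0 0 0 0 0 0;0 0 0 0 0 0 0; 0 0 0 0 0 0 0' | grep -E 't:|force'
```

```text
t: 15.07
contact_force: [-1.6, 2.0, -15.5]
t: 15.4
contact_force: [-1.7, 1.4, -15.9]
```

```bash
python3 -m crank '0 0 0 0 0 0 0; 0 0 0 0 0 0 0;0 0 0 0 0 0 0' | grep -E 't:|force'
```

```text
t: 15.65
contact_force: [-1.2, 1.2, -16.9]
```

```bash
python3 -m crank '0 0 .005 0 0 0 0; 0 0 .005 0 0 0 0;0 0 .005 0 0 0 0; 0 0 .005 0 0 0 0' | grep -E 't:|force'; python3 -m crank '0 0 0 0 0 0 0; 0 0 0 0 0 0 0;0 0 0 0 0 0 0' | grep -E 't:|force'
```

```text
t: 15.98
contact_force: [-0.6, 3.6, -15.6]
t: 16.23
contact_force: [-1.8, 2.3, -15.7]
```

```bash
python3 -m crank '0 0 0 0 0 0 0; 0 0 0 0 0 0 0;0 0 0 0 0 0 0; 0 0 0 0 0 0 0' | grep -E 't:|force'; python3 -m crank '0 0 0 0 0 0 0; 0 0 0 0 0 0 0;0 0 0 0 0 0 0' | grep -E 't:|force'
```

```text
t: 16.57
contact_force: [-2.0, 3.7, -17.0]
t: 16.82
contact_force: [-2.5, 3.3, -17.1]
```

```bash
python3 -m crank '0 0 0 0 0 0 0; 0 0 0 0 0 0 0;0 0 0 0 0 0 0; 0 0 0 0 0 0 0' | grep -E 't:|force'; python3 -m crank '0 0 0 0 0 0 0; 0 0 0 0 0 0 0;0 0 0 0 0 0 0' | grep -E 't:|force'
```

```text
t: 17.15
contact_force: [-2.4, 4.3, -16.9]
t: 17.4
contact_force: [-1.5, 4.7, -17.2]
```

```bash
python3 -m crank '0 0 0 0 0 0 0; 0 0 0 0 0 0 0;0 0 0 0 0 0 0' | grep -E 't:|force';python3 -c "
from h import *
togo(SEAT+[0,0,.047])"
```

```text
t: 17.65
contact_force: [-1.9, 3.8, -16.8]
t 17.65 shift cm [-0.12  0.    0.22] rv [ 0.0001  0.0001 -0.    ] F [ -1.93   3.83 -16.83] M [0.76 0.23 0.02] gap 0.268 grip [0.5762 0.019  0.0666]
```

The pull stayed at 14.7–17.2 N for 3.2 s against the stop, with no slip. Now I'll lower to mid-play and slide out.

```bash
python3 -m crank '0 0 .1 0 0 0 0; -.03 0 .2 0 0 0 0; -.05 0 .2 0 0 0 0; -.05 0 .2 0 0 0 0';python3 -c "
from h import *
togo(SEAT+[0,0,.047])"
python3 -m crank '-.3 0 0 0 0 0 0; -.7 0 0 0 0 0 0; -1.2 0 0 0 0 0 0; -1.8 0 0 0 0 0 0; -2.4 0 0 0 0 0 0; -3 0 0 0 0 0 0; -3.5 0 0 0 0 0 0; -4 0 0 0 0 0 0; -4.2 0 0 0 0 0 0; -4.2 0 0 0 0 0 0';python3 -c "
from h import *
togo(SEAT-.093*JX+[0,0,.047])"
```

```text
t: 17.98
tcp_pos: [0.5763, 0.0188, 0.2465]
orientation: [[0.983, 0.182, 0.001], [0.182, -0.983, -0.001], [0.001, 0.001, -1.0]]
contact_force: [-5.0, 3.7, -7.0]
finger_gap: 0.27
t 17.98 shift cm [-0.12 -0.03  0.21] rv [ 0.0011 -0.0006  0.0005] F [-4.98  3.68 -6.99] M [0.65 1.04 0.03] gap 0.27 grip [0.5764 0.0186 0.0665]
t: 18.82
tcp_pos: [0.5364, 0.0104, 0.2466]
orientation: [[0.983, 0.181, 0.012], [0.181, -0.984, -0.002], [0.011, 0.005, -1.0]]
contact_force: [8.5, 2.2, -21.1]
finger_gap: 0.267
t 18.82 shift cm [-5.36 -0.12  0.17] rv [ 0.0045 -0.0109 -0.0007] F [  8.52   2.16 -21.05] M [ 0.39 -1.46  0.11] gap 0.267 grip [0.5385 0.01   0.0667]
```

The lid is still pressed against the strips and hasn't dropped. I'll lower it now.

```bash
python3 -m crank '0 0 .15 0 0 0 0; 0 0 .15 0 0 0 0';python3 -c "
from h import *
togo(SEAT-.093*JX+[0,0,.047])"
```

```text
t: 18.98
tcp_pos: [0.5367, 0.0103, 0.2465]
orientation: [[0.983, 0.182, 0.008], [0.182, -0.983, -0.003], [0.008, 0.005, -1.0]]
contact_force: [1.5, 0.4, -4.2]
finger_gap: 0.269
t 18.98 shift cm [-5.38 -0.14  0.17] rv [ 0.0048 -0.0076  0.0002] F [ 1.52  0.42 -4.25] M [ 0.04 -0.25  0.06] gap 0.269 grip [0.5382 0.0097 0.0665]
```

```bash
python3 -m crank '0 0 0 0 0 0 0; 0 0 0 0 0 0 0;0 0 0 0 0 0 0';python3 -c "
from h import *
togo(SEAT-.093*JX+[0,0,.047])"
```

```text
t: 19.23
tcp_pos: [0.5353, 0.0109, 0.2448]
orientation: [[0.983, 0.181, 0.003], [0.181, -0.983, -0.001], [0.003, 0.002, -1.0]]
contact_force: [0.1, 0.3, -0.5]
finger_gap: 0.27
t 19.23 shift cm [-5.25 -0.05  0.03] rv [ 0.0019 -0.003  -0.    ] F [ 0.06  0.28 -0.51] M [ 0.01 -0.02  0.02] gap 0.27 grip [0.5359 0.0107 0.0648]
```

Free again (F ≈ 0, tilt settling). I'll let it settle once more, then slide on out.

```bash
python3 -m crank '0 0 0 0 0 0 0; 0 0 0 0 0 0 0;0 0 0 0 0 0 0';python3 -c "
from h import *
togo(SEAT-.093*JX+[0,0,.047])"
python3 -m crank '-.3 0 0 0 0 0 0; -.7 0 0 0 0 0 0; -1.2 0 0 0 0 0 0; -1.7 0 0 0 0 0 0; -2 0 0 0 0 0 0; -2 0 0 0 0 0 0';python3 -c "
from h import *
togo(SEAT-.093*JX+[0,0,.047])"
```

```text
t: 19.48
tcp_pos: [0.5345, 0.0113, 0.2434]
orientation: [[0.983, 0.181, 0.0], [0.181, -0.983, -0.0], [0.0, 0.001, -1.0]]
contact_force: [-0.5, -0.1, -1.1]
finger_gap: 0.263
t 19.48 shift cm [-5.18 -0.   -0.11] rv [ 0.0005 -0.0003  0.0001] F [-0.52 -0.12 -1.06] M [-0.02 -0.   -0.02] gap 0.263 grip [0.5345 0.0112 0.0634]
t: 19.98
tcp_pos: [0.514, 0.0076, 0.243]
orientation: [[0.983, 0.181, -0.001], [0.181, -0.983, -0.0], [-0.001, 0.0, -1.0]]
contact_force: [0.7, -0.6, -0.5]
finger_gap: 0.268
t 19.98 shift cm [-3.09  0.01 -0.14] rv [ 0.0001  0.0007 -0.0002] F [ 0.67 -0.57 -0.5 ] M [0.02 0.01 0.04] gap 0.268 grip [0.5138 0.0076 0.063 ]
```

```bash
python3 -m crank '-.3 0 -.1 0 0 0 0; -.8 0 -.12 0 0 0 0; -1.4 0 -.12 0 0 0 0; -2 0 -.12 0 0 0 0; -2.6 0 -.12 0 0 0 0; -3 0 -.12 0 0 0 0; -3.3 0 -.12 0 0 0 0; -3.3 0 -.12 0 0 0 0; -3.3 0 -.12 0 0 0 0';python3 - <<'E'
from h import *
togo(SEAT-.093*JX+[0,0,.047])
im,d=read_camera("side"); cv2.imwrite("pics/s4.png",cv2.resize(im[150:290,170:350],None,fx=4,fy=4,interpolation=cv2.INTER_CUBIC))
E
```

```text
t: 20.73
tcp_pos: [0.4822, 0.0016, 0.2445]
orientation: [[0.983, 0.181, 0.0], [0.181, -0.983, -0.0], [0.0, 0.0, -1.0]]
contact_force: [0.2, 0.3, -1.1]
finger_gap: 0.268
t 20.73 shift cm [ 0.14 -0.01  0.01] rv [ 0.0004 -0.0004 -0.0001] F [ 0.23  0.26 -1.12] M [0.05 0.01 0.01] gap 0.268 grip [0.4823 0.0016 0.0645]
```

View pics/s4.png

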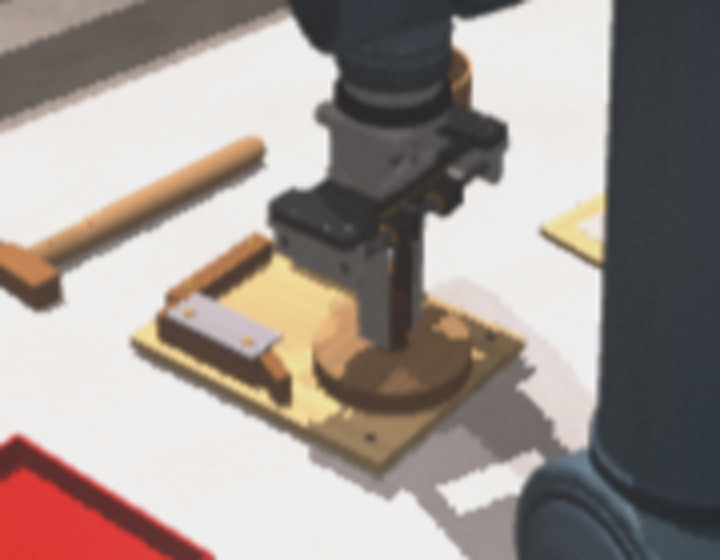

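The lid is clear of the strips, held level over the mouth. I'll lift it and carry it to the tray.

```bash
python3 -m crank '0 0 -.5 0 0 0 0; 0 0 -1.5 0 0 0 0; 0 0 -3 0 0 0 0; 0 0 -4.5 0 0 0 0; 0 0 -5.5 0 0 0 0; 0 0 -6 0 0 0 0; 0 0 -6 0 0 0 0; 0 0 -6 0 0 0 0'
python3 -m crank '.2 -1.2 0 0 0 0 0; .8 -4 0 0 0 0 0; 1.5 -7.7 0 0 0 0 0; 2.3 -12 0 0 0 0 0; 3.1 -16.3 0 0 0 0 0; 3.9 -20.5 0 0 0 0 0; 4.7 -24.7 0 0 0 0 0; 5.4 -28 0 0 0 0 0; 5.8 -30.2 0 0 0 0 0; 5.9 -30.9 0 0 0 0 0'
python3 -m crank '0 0 0 0 0 0 0; 0 0 0 0 0 0 0; 0 0 0 0 0 0 0;0 0 0 0 0 0 0'
python3 - <<'E'
from h import *
togo([.484,.316,.049])
im,d=read_camera("side"); cv2.imwrite("pics/s5.png",im)
E
```

```text
t: 21.45
tcp_pos: [0.4822, 0.0017, 0.3044]
orientation: [[0.983, 0.181, 0.0], [0.181, -0.983, -0.0], [0.0, 0.0, -1.0]]
contact_force: [0.3, 0.1, -1.1]
finger_gap: 0.272
t: 22.28
tcp_pos: [0.4834, 0.3192, 0.3031]
orientation: [[0.983, 0.185, -0.002], [0.185, -0.983, -0.0], [-0.002, 0.0, -1.0]]
contact_force: [1.1, -1.3, -1.2]
finger_gap: 0.27
t: 22.62
tcp_pos: [0.4845, 0.3149, 0.304]
orientation: [[0.984, 0.18, -0.001], [0.18, -0.984, -0.001], [-0.001, 0.001, -1.0]]
contact_force: [0.5, -0.1, -0.4]
finger_gap: 0.266
t 22.62 shift cm [-0.02 -0.12  7.5 ] rv [ 0.0006  0.0006 -0.0019] F [ 0.46 -0.07 -0.42] M [ 0.01 -0.03  0.09] gap 0.266 grip [0.4844 0.3148 0.124 ]
```

View pics/s5.png

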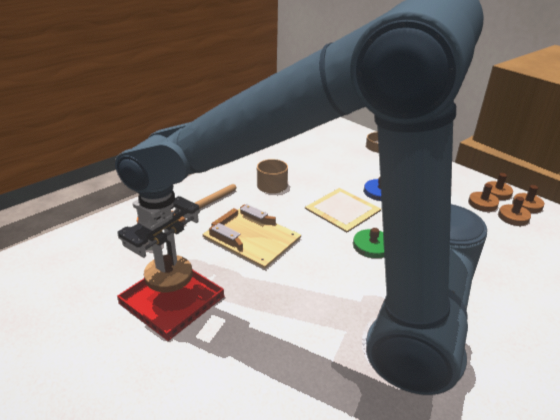

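The lid is level above the tray, at about (167,270). I'll lower it and feel for the floor.

```bash
python3 -m crank '0 -.05 .7 0 0 0 0; 0 -.1 2 0 0 0 0; 0 -.1 3.5 0 0 0 0; 0 -.1 5 0 0 0 0; 0 -.1 6.2 0 0 0 0; 0 -.1 6.9 0 0 0 0; 0 -.1 7.2 0 0 0 0; 0 -.1 7.2 0 0 0 0; 0 -.1 7.2 0 0 0 0'
python3 -m crank '0 0 .1 0 0 0 0; 0 0 .2 0 0 0 0; 0 0 .2 0 0 0 0; 0 0 .2 0 0 0 0'
python3 -m crank '0 0 .06 0 0 0 0; 0 0 .06 0 0 0 0; 0 0 .06 0 0 0 0'
```

```text
t: 23.42
tcp_pos: [0.4843, 0.3173, 0.2326]
orientation: [[0.983, 0.181, 0.001], [0.181, -0.983, 0.0], [0.001, 0.0, -1.0]]
contact_force: [-0.4, -0.3, -0.9]
finger_gap: 0.266
t: 23.75
tcp_pos: [0.4842, 0.3173, 0.2306]
orientation: [[0.983, 0.181, 0.001], [0.181, -0.983, -0.0], [0.001, 0.0, -1.0]]
contact_force: [-0.4, 0.7, -1.1]
finger_gap: 0.266
t: 24.0
tcp_pos: [0.4841, 0.3172, 0.2297]
orientation: [[0.983, 0.181, 0.0], [0.181, -0.983, -0.0], [0.0, 0.0, -1.0]]
contact_force: [0.5, -0.1, -1.5]
finger_gap: 0.267
```

```bash
python3 -m crank '0 0 .06 0 0 0 0; 0 0 .06 0 0 0 0; 0 0 .06 0 0 0 0' | grep -E 'tcp|force'
python3 -m crank '0 0 .03 0 0 0 0; 0 0 .03 0 0 0 0; 0 0 .03 0 0 0 0'| grep -E 'tcp|force'
```

```text
tcp_pos: [0.4841, 0.3173, 0.2291]
contact_force: [-0.1, -1.1, 0.2]
tcp_pos: [0.4842, 0.3173, 0.2291]
contact_force: [-1.0, 0.6, 1.5]
```

It has touched down (Fz turned positive). I'll release.

```bash
python3 -m crank '0 0 0 0 0 0 1; 0 0 0 0 0 0 1; 0 0 0 0 0 0 1; 0 0 0 0 0 0 1; 0 0 0 0 0 0 1; 0 0 0 0 0 0 1; 0 0 0 0 0 0 1; 0 0 0 0 0 0 1; 0 0 0 0 0 0 1; 0 0 0 0 0 0 1'
python3 -m crank '0 0 0 0 0 0 1; 0 0 0 0 0 0 1; 0 0 -.5 0 0 0 1; 0 0 -2 0 0 0 1; 0 0 -5 0 0 0 1; 0 0 -8 0 0 0 1; 0 0 -11 0 0 0 1; 0 0 -14 0 0 0 1; 0 0 -16 0 0 0 1; 0 0 -16 0 0 0 1'
python3 -m crank '-.5 2 0 0 0 0 1; -1 5 0 0 0 0 1; -2 9 0 0 0 0 1; -3 13 0 0 0 0 1; -3.7 17 0 0 0 0 1; -4.5 20 0 0 0 0 1; -5 23 0 0 0 0 1; -5 25 0 0 0 0 1; -5 25 0 0 0 0 1; -5 25 0 0 0 0 1'
python3 - <<'E'
from h import *
for n in("top","side"):
    im,d=read_camera(n); cv2.imwrite(f"pics/{n}9.png",im)
    if n=="top":
        P=cloud("top",d); h=cv2.cvtColor(im,cv2.COLOR_BGR2HSV)
        m=np.zeros((420,560),bool); m[180:265,90:172]=True
        lid=m&(abs(P[...,2]-.025)<.004)&(h[...,0]>8)&(h[...,0]<24)&(h[...,1]<180)
        lid=blob(lid); q=P[lid]; A=np.c_[q[:,:2],np.ones(len(q))]
        print(lid.sum(),q.mean(0).round(4),"slope",np.linalg.lstsq(A,q[:,2],rcond=None)[0][:2].round(3),"knob",P[m&(P[...,2]>.05)].mean(0))
print(state()["t"])
E
```

```text
t: 25.33
tcp_pos: [0.4841, 0.3172, 0.2288]
orientation: [[0.983, 0.181, 0.0], [0.181, -0.983, -0.0], [-0.0, 0.0, -1.0]]
contact_force: [0.9, 0.2, -0.5]
finger_gap: 0.941
t: 26.17
tcp_pos: [0.485, 0.3178, 0.395]
orientation: [[0.983, 0.182, 0.01], [0.182, -0.983, 0.004], [0.01, -0.002, -1.0]]
contact_force: [-0.3, 0.8, -0.1]
finger_gap: 1.0
t: 27.0
tcp_pos: [0.4801, 0.0618, 0.388]
orientation: [[0.984, 0.179, -0.001], [0.179, -0.984, 0.0], [-0.001, -0.001, -1.0]]
contact_force: [-0.1, -0.3, 0.6]
finger_gap: 1.002
1243 [0.4835 0.3182 0.025 ] slope [-0.001 -0.001] knob [0.44004204 0.11490868 0.50164194]
27.1
```

View pics/top9.png

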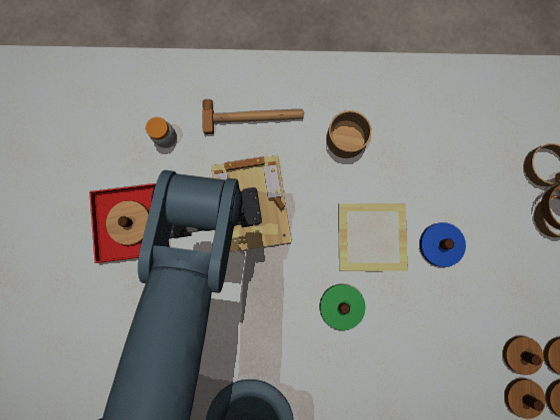

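The lid lies flat in the tray at (126,222), knob up, and everything else is where it was.

```bash
python3 -m crank '0 0 0 0 0 0 1; 0 0 0 0 0 0 1'; python3 -c "
from rig import *
print(hand_in())"
```

```text
t: 27.27
tcp_pos: [0.4801, 0.0634, 0.3886]
orientation: [[0.983, 0.183, -0.0], [0.183, -0.983, -0.0], [-0.0, 0.0, -1.0]]
contact_force: [-0.5, -0.5, -0.9]
finger_gap: 0.999
the job is handed in; nothing more can be done
None
```

The knob was proved and the lid is in the red tray, but the pull may have touched the 25 N limit. I slid the lid home against the stop with about 5 N. I then pulled up on the knob, reading 14.7–17.2 N at the wrist (about 1.2 N of that is the lid's weight) for 3.2 s. After that I slid it out and set it down. I handed in at 27.3 s.

**Last checks:** the top view shows the lid flat (slope about 0.001), centred at (0.484, 0.318), knob up and released. Everything else is where it was. My depth check of the knob failed because the arm was in the way, so knob-up is judged from the picture.

**What went wrong:**
- **Force overshoot before the hold:** while I was setting the pull, the force crept up and the wrist briefly read 24.6–25.4 N. That is about 23–24 N on the strips once the lid's weight is taken off, with about 1 N of sensor noise.
- **Lid dragged along the strips:** at the start of sliding out, the lid had not yet dropped from the strips. It rubbed along them at about 21 N until I lowered it.

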